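# Clamp a gear with the fixture's knurled thumbscrew

## Task

Swing the fixture's strap clockwise over the gear up to its stop, then turn the knurled thumbscrew clockwise until its presser disc seats on the gear and the resistance rises. Leave it properly finger-tight, so that the gear is held, but do not force it. Leave the gear on its rest, do not disturb the loose things lying around the fixture, and let go.

Things in the scene. Friction and masses are not known exactly. Their poses are not given: they have to be found in the camera images.
- strap (a joint): Swing angle (rad) of the steel strap, a flat bar 12 mm thick and 24 mm wide, on its vertical pivot post. 0 = over the gear, against its stop post; grows anticlockwise seen from above as it is swung open (limit 1.4). It stays where it is left; about 0.2 N m moves it (some 2.5 N at the thumbscrew).
- strap_pivot (a point): Point on the vertical pivot axis of the strap, at the height of the strap's top face (78 mm over the bench). The thumbscrew's axis is 85 mm from it. The pivot stud stands 12 mm above this point. The strap's ends are round bosses 34 mm in diameter.
- screw_head (a point): Centre of the thumbscrew's knurled brass head, an upright cylinder 30 mm in diameter, 24 mm tall, on the strap's free end; grip it across from above, in any direction. At the start its underside is 14.5 mm above the strap's top face. Right-hand, steep thread: it goes down 2 mm per radian of clockwise turn (from above), head and all, at most 10 mm. Runs freely with about 0.05 N m.
- clamp_screw: The thumbscrew: origin at the centre of the underside of its brass presser disc (24 mm in diameter, under the strap), z up; head centre 47 mm above. Disc and stem are one piece; the head sits on them in a springy rubber bush (1 rad per N m). Once the disc has seated the turning resistance climbs steeply: 0.15 to 0.3 N m at the head is good finger-tight (the gear clamped with about 15 to 35 N); over 50 N, about 0.4 N m, spoils the gear.
- gear: Grey steel spur gear, 24 teeth, 65 mm in diameter, lying flat on the rest; origin at the centre of its underside, z up. Its hub, 26 mm in diameter, has its top face 26 mm above the origin. It lies loose, under the strap's closed position.
- rest: Round steel rest under the gear, 72 mm in diameter, with three 5 mm locating pins standing 6 mm above it round the gear; fixed; top face 12 mm above its origin. It is height-adjustable and was left anywhere within 4 mm, so the screw seats after a different travel each time: 3 to 7 mm.
- fixture: Blue base plate 120 x 190 x 12 mm, fixed to the bench, origin on the bench below the gear's centre; the strap's pivot post stands 85 mm along its +y axis. The stop post (14 mm thick, top 80 mm over the bench) stands beside the strap's closed position, at -20.5 mm in x and +52 mm in y from the origin. Tall cartons stand to the right (y below -0.05, x over 0.55): approach above or nearer.
- bush: Loose bronze bush, 52 mm in diameter, 45 mm tall, standing on the bench near the fixture; origin at its underside. Bystander.
- chuck_key: Loose steel chuck key, 68 x 62 x 16 mm, lying on the bench near the fixture; origin at its underside. Bystander.
- punch: Loose steel centre punch, 11 mm thick and 120 mm long, long axis y, lying on the bench near the fixture; origin at its underside. Bystander.
Things that resemble listed ones, but are neither listed nor needed, are in the scene too. Leave any pink look-alike of the gear alone.

How it is judged:
On the way, in this order (a step that is already met when the one before it is completed fails the run):
1. the strap is swung over the gear up to its stop, with the screw not yet down on the gear (value of joint strap below 0.05 rad and contact force between clamp_screw and gear below 1 N), for 0.2 s.
2. the thumbscrew's disc is seated on the gear and clamps it with more than 10 N (value of joint strap below 0.06 rad and contact force between clamp_screw and gear above 10 N), for 0.3 s.
At the end, for the whole second after the job is handed in: The strap is within 0.06 rad of its stop over the gear, and the released thumbscrew still clamps the gear with between 10 and 50 N; the gear lies at rest flat on its rest (within 6 mm of its centre, tilted less than 0.06 rad) (all of step 2 and contact force between clamp_screw and gear below 50 N and horizontal distance between gear and rest below 0.006 m and angle between gear's own z axis and vertical below 0.06 rad and z of gear in the frame of rest below 0.0145 m and linear speed of gear below 0.01 m/s); the robot touches nothing.
It fails at once if the thumbscrew is forced: more than 50 N on the gear (contact force between clamp_screw and gear above 50 N).
It fails at once if the gear is knocked off its place on the rest (more than 10 mm) (horizontal distance between gear and rest above 0.01 m).
It fails at once if the bush is pushed more than 20 mm (distance of bush from where it was at the start of the episode above 0.02 m).
It fails at once if the chuck key is pushed more than 20 mm (distance of chuck_key from where it was at the start of the episode above 0.02 m).
It fails at once if the punch is pushed more than 20 mm (distance of punch from where it was at the start of the episode above 0.02 m).
It also fails if it takes over 70 s, if anything falls off the work surface, if the arm or the gripper's body presses on something with over 40 N, if the wrist force passes 120 N, or if a joint passes its speed limit or range.

## Robot

A 7-joint arm with a two-finger parallel gripper is mounted at the origin on a cart in front of the work surface, level with it; the furniture and walls round the work are solid. World frame = base frame: x ahead of the robot, y to its left, z up, the work surface at z = 0. Lengths are in m, angles in rad, forces in N, time in s.
With the tool pointing down it reaches from about 0.425 to 0.875 m from the base axis. Payload 9.9 kg.
Tool frame: the origin (TCP) lies between the finger pads; the fingertips stand 11 mm ahead of it and the grasp point (between the pads) lies 8 mm behind it; z points along the fingers, x is the direction in which the jaws open and shut, and the axes are right-handed (so a half turn about z gives the same grasp; the last joint's range is limited). The gripper opens to 85 mm and grips with 20 to 120 N. Pads are 22 mm wide; open, the fingers measure 114 mm over their backs; the gripper's body (76 mm by 85 mm) begins 54 mm behind the grasp point. The pads swing forward as they close: fully open they stand 13 mm farther back than shut.
Start: joints at [1.196, 0.576, 0.025, 1.437, -0.015, 1.129, -0.057], TCP at [0.194, -0.647, 0.242] pointing down, gripper open.
Joint ranges: [-2.76, 2.76], [-0.34, 2.15], [-1.52, 1.57], [0.19, 2.46], [-1.09, 4.23], [0.17, 1.99], [-2.82, 2.82]. Speed limits (rad/s): [2.22, 2.22, 3.01, 3.01, 3.14, 3.14, 3.14].

## Interface

Orientations are given as a unit quaternion [x, y, z, w].
In Python, from plant import arm gives the robot as it stands. The module is installed in compiled form; this text tells all that it offers.
- The arm moves only by the tool step_arm, never from a script. Its argument "steps" is a list of rows, each a list of 7 numbers: the turn, a rotation vector about the tool's x, y, z in rad, then the shift along the tool's x, y, z in m, then the finger opening in m, from 0 to 0.0854. A call has exactly 10 rows; each row shifts and turns the pose as measured when the row begins, along the tool's axes as they then stand; what a row does not reach is not made up. A row lasts 1/12 s, in which the tool goes at most 41.7 mm and 7.16 degrees, less where a joint would pass 70% of its speed; a pose out of reach is approached as far as the arm can. A call is refused whole if a number of a shift passes 0.0417 or a number of a turn 0.125, either way. A call with a gripper value outside its range is refused whole. The fingers move at their own pace and stop on an object; "force" is the grip in N (left out, the last holds). Time passes only in rows, so rows that do not move let the fingers close, or fill a call up. It gives the time, the measured TCP pose, the force and the opening at its end, in the units of the state.
- arm.read_state(): the state, without advancing time (a new reading comes with each control period).
- arm.capture(name): name is "scene" or "top" or "wrist"; returns a dict with "color" (420x560x3 uint8, red, green, blue), "fx", "fy", "cx", "cy" (pixels), "R" (3x3) and "t" (3): a world point X has camera coordinates R X + t. Camera axes: x right, y down, z forward; pixel columns grow to the right and rows downward; lengths in m; the calibration is good to about 2 mm. A picture is of the moment at which its call begins. There is no depth.
- arm.hand_in(): hands the job in, once; it reports no verdict.
The state is a dict: "clock": time; "qpos": joint angles; "qvel": joint speeds; "joint_efforts": joint torques, N m; "position": TCP position; "orientation": TCP orientation; "contact_force": force on the tool from outside, world axes, zero at the start; "ft_torque": the same for the moment, N m; "opening": finger opening in m.
Only numpy, scipy, OpenCV 4.12 (cv2) and the standard library are available. Lean on these libraries where they do the work, as an engineer would, in place of code of your own. Each camera call takes 0.05 s, during which the arm holds its last target. There are 200 camera calls.

## Working session

There is one attempt and no reset: what is moved stays moved. The work goes in short steps, Python scripts to look and compute and a tool call to move; the robot and the scene stay as the last step left them, time stands still between calls to the robot, and variables do not carry over. Pictures are saved under pics/ and viewed, about 8 in all and at most 12, crops included, and the job is handed in when it is done.

Besides the shell and the picture viewer there is one more tool, called as name(argument=value, ...), one argument or row to a line, values as JSON. step_arm: Moves the arm, as the interface text tells. Its arguments: {"type":"object","properties":{"steps":{"type":"array"},"force":{"type":"number"}},"required":["steps"]}

```bash
mkdir -p pics; cat > h.py <<'E'
import numpy as np, cv2
from plant import arm
from scipy.spatial.transform import Rotation as Ro
def cap(n,f):
    c=arm.capture(n); cv2.imwrite(f'pics/{f}.png',c['color'][:,:,::-1]); np.save(f'pics/{f}.npy',c,allow_pickle=True); return c
def load(f): return np.load(f'pics/{f}.npy',allow_pickle=True).item()
def ray(c,u,v,z):
    d=c['R'].T@np.array([(u-c['cx'])/c['fx'],(v-c['cy'])/c['fy'],1]); o=-c['R'].T@c['t']
    return o+d*(z-o[2])/d[2]
def proj(c,X):
    p=c['R']@np.array(X)+c['t']; return np.round([c['cx']+c['fx']*p[0]/p[2],c['cy']+c['fy']*p[1]/p[2]],1)
E
python3 - <<'E'
from h import *
a=cap('scene','s0');b=cap('top','t0')
for c in(a,b): print(-c['R'].T@c['t'],c['fx'],c['R'].round(2).tolist())
print(arm.read_state())
E
```

```text
[-0.08474916  0.03021978  0.60718815] 465.3215762006602 [[0.21, -0.98, -0.01], [-0.56, -0.11, -0.82], [0.8, 0.17, -0.57]]
[0.44165109 0.16585357 0.93766829] 401.09081235194395 [[-0.01, -1.0, 0.01], [-0.98, 0.01, -0.21], [0.21, -0.01, -0.98]]
{'clock': 0.1, 'qpos': array([ 1.19616492,  0.57648858,  0.02479717,  1.43783764, -0.01498635,
        1.12897028, -0.05651449]), 'qvel': array([ 7.25192640e-04, -1.75672378e-04, -3.80824710e-05, -3.38284899e-03,
       -2.13794277e-03, -1.93227959e-04, -1.14112909e-03]), 'joint_efforts': array([ 6.44858534e-03, -7.67304397e+01,  2.25845955e+00, -2.86601686e+01,
        1.59780448e-02,  8.76887119e-03,  5.02881551e-05]), 'position': array([ 0.19347553, -0.64627285,  0.24149566]), 'orientation': array([ 8.02125636e-01, -5.97154826e-01, -6.28245149e-04, -4.27786175e-04]), 'contact_force': array([ 0.1462268 , -0.14809643, -0.11444144]), 'ft_torque': array([-0.01756411,  0.00793839,  0.01299976]), 'opening': 0.08552368889187636}
```

View pics/t0.png

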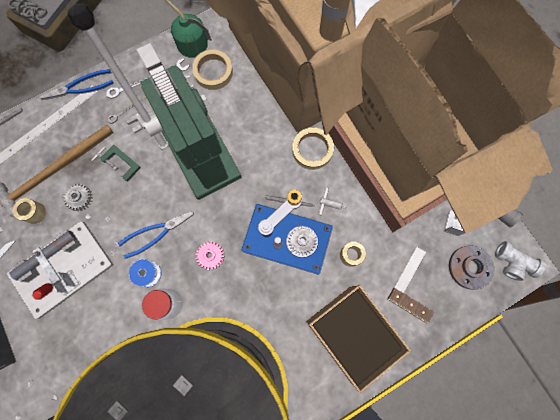

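View pics/s0.png

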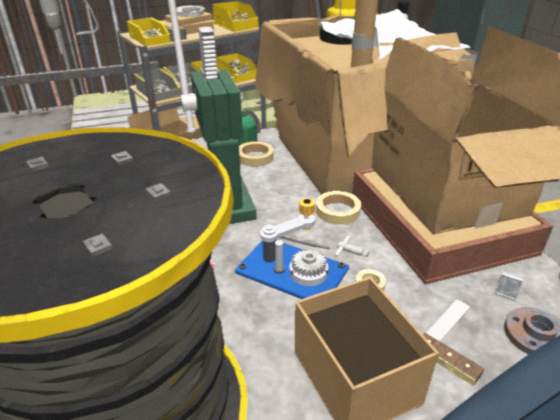

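The top view shows the blue fixture at about (287,238). The grey gear is at (302,240), the pivot at (266,228) and the brass head at (294,197). The chuck key is at (330,202), the bronze bush at (353,253) and the punch just beyond the head at (290,198). The pink gear at (209,256) is the look-alike, and the grey gear at (78,197) is far from the fixture and isn't the one meant. I'll confirm this in an enlarged crop.

```bash
python3 - <<'E'
from h import *
b=load('t0');s=load('s0')
i=b['color'][170:290,220:380,::-1]; i=cv2.resize(i,None,fx=5,fy=5,interpolation=cv2.INTER_CUBIC); cv2.imwrite('pics/t0c.png',i)
# blue plate
hsv=cv2.cvtColor(b['color'],cv2.COLOR_RGB2HSV)
m=cv2.inRange(hsv,(100,150,60),(125,255,255)); m[:,:235]=0; m[:190]=0;m[290:]=0;m[:,340:]=0
p=cv2.findNonZero(m); r=cv2.minAreaRect(p); print(r)
W=np.array([ray(b,u,v,0.012)[:2] for u,v in cv2.boxPoints(r)]); print(W.round(4), np.linalg.norm(np.diff(W,axis=0),axis=1))
for n,c in (('t',b),('s',s)):
    h=cv2.cvtColor(c['color'],cv2.COLOR_RGB2HSV); m=cv2.inRange(h,(10,170,100),(25,255,255))
    k,l,st,ce=cv2.connectedComponentsWithStats(m)
    for j in range(1,k):
        if st[j,4]>40: print(n,st[j],ce[j].round(1))
E
```

```text
((286.8359680175781, 238.1576385498047), (81.03816223144531, 49.83057403564453), 16.389541625976562)
[[0.5532 0.2526]
 [0.6665 0.2202]
 [0.6091 0.0378]
 [0.4984 0.0745]] [0.11788179 0.19118897 0.11655802]
t [341 315 161 105 487] [416.6 371. ]
t [  53  317  236  103 2223] [200.2 356.9]
s [327   0  13  16  91] [333.3   8.5]
s [341   0  15  16 143] [348.6   4.7]
s [213   2  45  29 902] [233.8  15.6]
s [128  18  42  27 679] [147.8  31.1]
s [217  54  40  28 519] [237.1  66.5]
s [192  61  10   9  56] [196.6  64.5]
s [   0  128  234  215 5655] [118.8 261.5]
s [301 205  12  10  73] [306.6 209.6]
s [223 346  18  46  71] [231.3 364.9]
```

View pics/t0c.png

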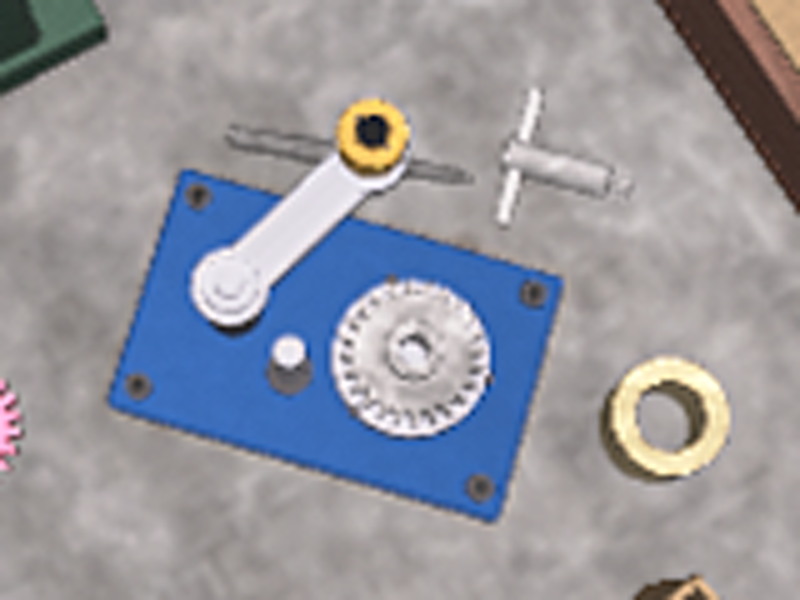

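The crop confirms the layout: orange-brass head on the strap's free end at crop (372,133), strap pivot at (229,288), stop post at (289,350), grey gear at (412,352). The punch lies under the strap end, the chuck key is at (555,170) and the bush at (668,418).

```bash
python3 - <<'E'
from h import *
b=load('t0');f=lambda x,y,z:ray(b,220+x/5-.4,170+y/5-.4,z)
H=f(372,133,.1165);P=f(229,286,.084);G=f(412,352,.05);S=f(289,350,.08);P2=f(134,0,0)
for n,v in zip('HPGS',(H,P,G,S)): print(n,v.round(4))
C=np.array([ray(b,286.8,238.2,.012)[:2]]); print('plate centre',C)
W=np.array([[.5532,.2526],[.6665,.2202],[.6091,.0378],[.4984,.0745]])
y=(W[1]-W[2]+W[0]-W[3]);y/=np.linalg.norm(y);x=np.array([y[1],-y[0]]);print('y axis',y,'yaw',np.arctan2(-y[0],y[1]))
for n,v in (('P-G',P-G),('S-P',S-P),('H-P',H-P)): print(n,(v[:2]@x).round(4),(v[:2]@y).round(4),np.linalg.norm(v[:2]).round(4))
d=H-P; a=np.arctan2(d[1],d[0]); c=np.arctan2(-y[1],-y[0]); print('strap angle',a-c)
s=load('s0'); print('proj head in scene',proj(s,H),'pivot',proj(s,P))
for n,v in (('bush',f(668,418,.045)),('key',f(550,165,.01)),('tape roll',ray(b,313,148,.03))): print(n,v.round(3))
E
```

```text
H [0.6545 0.1316 0.1165]
P [0.5954 0.1934 0.084 ]
G [0.5706 0.113  0.05  ]
S [0.5678 0.1678 0.08  ]
plate centre [[0.58080798 0.14606796]]
y axis [0.29717388 0.95482338] yaw -0.3017314481248931
P-G -0.0002 0.0842 0.0842
S-P -0.0188 -0.0326 0.0377
H-P 0.0748 -0.0415 0.0855
strap angle 1.064246769010926
proj head in scene [307.1 201. ] pivot [269.1 228.9]
bush [ 0.54  -0.001  0.045]
key [0.665 0.043 0.01 ]
tape roll [0.796 0.08  0.03 ]
```

```bash
python3 - <<'E'
from h import *
b=load('t0');s=load('s0')
P=lambda c:np.array([[c['fx'],0,c['cx']],[0,c['fy'],c['cy']],[0,0,1]])@np.c_[c['R'],c['t']]
def tri(pt,ps):
    X=cv2.triangulatePoints(P(b),P(s),np.array(pt,float),np.array(ps,float)).ravel();X=X[:3]/X[3]
    return X.round(3),proj(b,X)-pt,proj(s,X)-ps
for n,a,c in (('tabR',(182,385),(158,190)),('tabR2',(182,385),(121,156)),('tabL',(117,410),(121,156)),('tabL2',(117,410),(36,162)),
 ('box far',(357,287),(367,283)),('box right',(408,350),(437,355)),('box left',(308,322),(297,304)),('box near',(360,390),(352,402)),
 ('flap corner',(402,228),(427,280)),('green press near',(240,180),(0,0))): print(n,*tri(a,c))
E
```

```text
tabR [0.331 0.281 0.325] [17.4 -5.3] [-17.1  -2.8]
tabR2 [0.331 0.298 0.364] [-0.4  0.2] [0.4 0. ]
tabL [0.318 0.329 0.38 ] [ 36.6 -10.8] [-35.3 -10.3]
tabL2 [0.301 0.383 0.363] [-0.8  0.4] [0.8 0.2]
box far [0.464 0.006 0.103] [-0.3  0.1] [0.3 0. ]
box right [ 0.341 -0.089  0.107] [ 0.5 -0.1] [-0.6  0.1]
box left [0.397 0.107 0.104] [ 0.7 -0.2] [-0.7  0. ]
box near [0.264 0.011 0.088] [-1.6  0.3] [ 1.9 -0.2]
flap corner [ 0.6   -0.114  0.009] [-4.7  0.7] [ 4.4 -0.9]
green press near [0.448 0.339 0.558] [-148.3  115.1] [101.5 -55.1]
```

```bash
python3 - <<'E'
from h import *
b=load('t0')
for p in ((288,400),(180,332),(240,345),(270,370)): print(p,ray(b,*p,.364).round(3))
S=np.array([.194,-.647]); 
d=np.array([.0591,-.0618]); 
# hand yaw: jaw axis perpendicular to strap
a=np.arctan2(d[1],d[0]); print('strap dir',a,'tangent cw',a-np.pi/2,'tool x yaw now',np.arctan2(-.958,.287))
E
```

```text
(288, 400) [0.311 0.156 0.364]
(180, 332) [0.4   0.302 0.364]
(240, 345) [0.382 0.22  0.364]
(270, 370) [0.349 0.179 0.364]
strap dir -0.8077269580006169 tangent cw -2.3785232847955133 tool x yaw now -1.2797226373648514
```

step_arm(
  steps=[
    [0,0,0,-0.0205,-0.018,-0.003,0.0854],
    [0,0,0,-0.0205,-0.018,-0.003,0.0854],
    [0,0,0,-0.0205,-0.018,-0.003,0.0854],
    [0,0,0,-0.0205,-0.018,-0.003,0.0854],
    [0,0,0,-0.0205,-0.018,-0.003,0.0854],
    [0,0,0,-0.0205,-0.018,-0.003,0.0854],
    [0,0,0,-0.0205,-0.018,-0.003,0.0854],
    [0,0,0,-0.0205,-0.018,-0.003,0.0854],
    [0,0,0,-0.0205,-0.018,-0.003,0.0854],
    [0,0,0,-0.0205,-0.018,-0.003,0.0854],
  ],
)

```text
clock: 0.93
position: [0.3056, -0.3908, 0.2668]
orientation: [0.799, -0.601, -0.006, -0.001]
contact_force: [0.5, -0.2, 0.0]
opening: 0.0849
```

step_arm(
  steps=[
    [0,0,0,-0.0205,-0.018,-0.003,0.0854],
    [0,0,0,-0.0205,-0.018,-0.003,0.0854],
    [0,0,0,-0.0205,-0.018,-0.003,0.0854],
    [0,0,0,-0.0205,-0.018,-0.003,0.0854],
    [0,0,0,-0.0205,-0.018,-0.003,0.0854],
    [0,0,0,-0.0205,-0.018,-0.003,0.0854],
    [0,0,0,-0.0205,-0.018,-0.003,0.0854],
    [0,0,0,-0.0205,-0.018,-0.003,0.0854],
    [0,0,0,-0.0205,-0.018,-0.003,0.0854],
    [0,0,0,-0.0205,-0.018,-0.003,0.0854],
  ],
)

```text
clock: 1.77
position: [0.4237, -0.13, 0.2979]
orientation: [0.799, -0.601, -0.007, 0.0]
contact_force: [0.4, -0.5, 0.5]
opening: 0.0853
```

```bash
cat >> h.py <<'E'
def st(x,y,z,yaw=None):
    s=arm.read_state(); R=Ro.from_quat(s['orientation']).as_matrix(); p=s['position']
    w=np.arctan2(R[1,0],R[0,0]); tilt=R[:,2]
    print('t',s['clock'],'p',p.round(4),'yaw',w.round(3),'z',tilt.round(4),'q',s['qpos'].round(2),'F',s['contact_force'].round(2),'T',s['ft_torque'].round(3),'op',round(s['opening'],4))
    print('tool delta',(R.T@(np.array([x,y,z])-p)).round(4))
    if yaw is not None: print('turn +z(cw)',round(w-yaw,3))
E
python3 -c "
from h import *
st(.50,.06,.27); st(.6545,.1316,.2,.763)"
```

```text
t 1.7667 p [ 0.4237 -0.13    0.2979] yaw -1.29 z [-0.0117  0.0087 -0.9999] q [ 0.36  0.19 -0.19  1.91  0.03  1.06 -1.14] F [ 0.4  -0.51  0.46] T [-0.003 -0.041  0.011] op 0.0853
tool delta [-0.1611 -0.1262  0.0287]
t 1.7667 p [ 0.4237 -0.13    0.2979] yaw -1.29 z [-0.0117  0.0087 -0.9999] q [ 0.36  0.19 -0.19  1.91  0.03  1.06 -1.14] F [ 0.4  -0.51  0.46] T [-0.003 -0.041  0.011] op 0.0853
tool delta [-0.1863 -0.2951  0.0975]
turn +z(cw) -2.053
```

step_arm(
  steps=[
    [0,0,0,-0.0161,-0.0126,0,0.0854],
    [0,0,0,-0.0161,-0.0126,0,0.0854],
    [0,0,0,-0.0161,-0.0126,0,0.0854],
    [0,0,0,-0.0161,-0.0126,0,0.0854],
    [0,0,0,-0.0161,-0.0126,0,0.0854],
    [0,0,0,-0.0161,-0.0126,0,0.0854],
    [0,0,0,-0.0161,-0.0126,0,0.0854],
    [0,0,0,-0.0161,-0.0126,0,0.0854],
    [0,0,0,-0.0161,-0.0126,0,0.0854],
    [0,0,0,-0.0161,-0.0126,0,0.0854],
  ],
)

```text
clock: 2.6
position: [0.5014, 0.0718, 0.2977]
orientation: [0.8, -0.6, -0.008, 0.001]
contact_force: [0.8, -0.6, 0.5]
opening: 0.0851
```

step_arm(
  steps=[
    [0,0,-0.12,0,0,0,0.0854],
    [0,0,-0.12,0,0,0,0.0854],
    [0,0,-0.12,0,0,0,0.0854],
    [0,0,-0.12,0,0,0,0.0854],
    [0,0,-0.12,0,0,0,0.0854],
    [0,0,-0.12,0,0,0,0.0854],
    [0,0,-0.12,0,0,0,0.0854],
    [0,0,-0.12,0,0,0,0.0854],
    [0,0,-0.12,0,0,0,0.0854],
    [0,0,-0.12,0,0,0,0.0854],
  ],
)

```text
clock: 3.43
position: [0.5002, 0.0785, 0.2944]
orientation: [1.0, -0.02, -0.011, -0.005]
contact_force: [-0.4, 0.3, 0.3]
opening: 0.0855
```

step_arm(
  steps=[
    [0,0,-0.12,0,0,0,0.0854],
    [0,0,-0.12,0,0,0,0.0854],
    [0,0,-0.12,0,0,0,0.0854],
    [0,0,-0.12,0,0,0,0.0854],
    [0,0,-0.12,0,0,0,0.0854],
    [0,0,-0.12,0,0,0,0.0854],
    [0,0,-0.12,0,0,0,0.0854],
    [0,0,0,0,0,0,0.0854],
    [0,0,0,0,0,0,0.0854],
    [0,0,0,0,0,0,0.0854],
  ],
)

```text
clock: 4.27
position: [0.4982, 0.0767, 0.2917]
orientation: [0.914, 0.405, -0.011, -0.01]
contact_force: [-0.6, 0.8, -1.1]
opening: 0.0854
```

```bash
python3 -c "
from h import *
st(.6545,.1316,.18,.763)"
```

```text
t 4.2667 p [0.4982 0.0767 0.2917] yaw 0.833 z [-0.0278  0.0089 -0.9996] q [ 0.32  0.36 -0.77  1.76  0.25  1.15  0.3 ] F [-0.6   0.75 -1.11] T [-0.017 -0.004  0.012] op 0.0854
tool delta [0.1471 0.0817 0.1078]
turn +z(cw) 0.07
```

```bash
cat >> h.py <<'E'
_st=st
def st(*a):
    _st(*a); R=Ro.from_quat(arm.read_state()['orientation']).as_matrix(); print('tilt fix',(R.T@np.cross(R[:,2],[0,0,-1])).round(4))
E
python3 -c "
from h import *
st(.6545,.1316,.18,.763)"
```

```text
t 4.2667 p [0.4982 0.0767 0.2917] yaw 0.833 z [-0.0278  0.0089 -0.9996] q [ 0.32  0.36 -0.77  1.76  0.25  1.15  0.3 ] F [-0.6   0.75 -1.11] T [-0.017 -0.004  0.012] op 0.0854
tool delta [0.1471 0.0817 0.1078]
turn +z(cw) 0.07
tilt fix [-0.0266  0.0122  0.    ]
```

step_arm(
  steps=[
    [-0.013,0.006,0.03,0.0165,0.009,0.011,0.0854],
    [-0.013,0.006,0.03,0.0165,0.009,0.011,0.0854],
    [0,0,0,0.0165,0.009,0.011,0.0854],
    [0,0,0,0.0165,0.009,0.011,0.0854],
    [0,0,0,0.0165,0.009,0.011,0.0854],
    [0,0,0,0.0165,0.009,0.011,0.0854],
    [0,0,0,0.0165,0.009,0.011,0.0854],
    [0,0,0,0.0165,0.009,0.011,0.0854],
    [0,0,0,0.0165,0.009,0.011,0.0854],
    [0,0,0,0,0,0,0.0854],
  ],
)

```text
clock: 5.1
position: [0.6678, 0.1222, 0.187]
orientation: [0.934, 0.358, -0.0, 0.004]
contact_force: [-1.5, -0.9, -0.9]
opening: 0.0856
```

```bash
python3 -c "
from h import *
st(.6545,.1316,.18,.763)
c=cap('wrist','w1'); print(-c['R'].T@c['t'],proj(c,[.6545,.1316,.1165]))"
```

```text
t 5.1 p [0.6678 0.1222 0.187 ] yaw 0.732 z [ 0.002  -0.0075 -1.    ] q [ 0.1   0.69 -0.64  1.48  0.44  1.12  0.11] F [-1.51 -0.86 -0.92] T [-0.007  0.118  0.022] op 0.0856
tool delta [-0.0036 -0.0159  0.0069]
turn +z(cw) -0.031
tilt fix [ 0.0069  0.0035 -0.    ]
[0.61501623 0.18192876 0.31654532] [279.8 204.4]
```

View pics/w1.png

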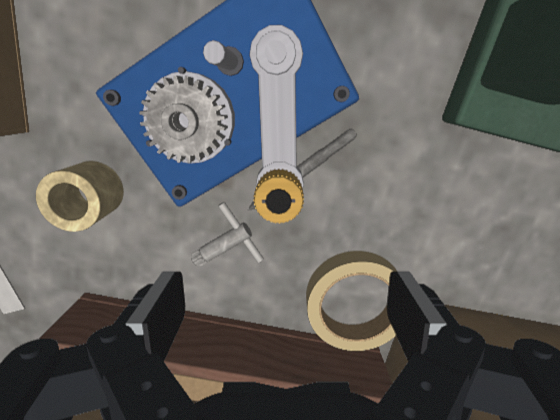

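The wrist view shows the head top at (278,201), within about 3 px of the predicted spot. The strap pivot is at (276,49), the gear hub at (181,120), and the fingers straddle the swing direction.

```bash
python3 -c "
from h import *
c=load('w1'); H=ray(c,278.5,201,.1165);P=ray(c,276,49,.09);G=ray(c,181.5,121,.05)
print(H,P,G,np.linalg.norm((H-P)[:2]),np.linalg.norm((G-P)[:2]))
h=(H+[.6545,.1316,.1165])/2
st(h[0],h[1],.1,.763)"
```

```text
[0.65249727 0.13266806 0.1165    ] [0.59386249 0.19553113 0.09      ] [0.57046259 0.11453428 0.05      ] 0.08596395854868473 0.08430921886444209
t 5.15 p [0.6666 0.1223 0.1879] yaw 0.733 z [ 0.0017 -0.0074 -1.    ] q [ 0.1   0.68 -0.64  1.48  0.44  1.12  0.11] F [-0.24  0.08 -0.63] T [0.018 0.008 0.043] op 0.0856
tool delta [-0.0028 -0.0167  0.0878]
turn +z(cw) -0.03
tilt fix [ 0.0066  0.0037 -0.    ]
```

step_arm(
  steps=[
    [0.0066,0.0037,-0.03,-0.0028,-0.012,0,0.0854],
    [0,0,0,0,-0.0047,0.005,0.0854],
    [0,0,0,0,0,0.012,0.0854],
    [0,0,0,0,0,0.012,0.0854],
    [0,0,0,0,0,0.012,0.0854],
    [0,0,0,0,0,0.012,0.0854],
    [0,0,0,0,0,0.012,0.0854],
    [0,0,0,0,0,0.01,0.0854],
    [0,0,0,0,0,0.004,0.0854],
    [0,0,0,0,0,0,0.0854],
  ],
)

```text
clock: 5.98
position: [0.6484, 0.1329, 0.1016]
orientation: [0.928, 0.372, -0.001, 0.0]
contact_force: [-0.1, 0.4, -0.3]
opening: 0.0858
```

```bash
python3 -c "
from h import *
st(.6535,.132,.1,.763)"
```

```text
t 5.9833 p [0.6484 0.1329 0.1016] yaw 0.762 z [-0.001  -0.0012 -1.    ] q [ 0.08  0.75 -0.61  1.62  0.51  0.94  0.05] F [-0.05  0.39 -0.31] T [-0.042 -0.015  0.009] op 0.0858
tool delta [0.0031 0.0042 0.0016]
turn +z(cw) -0.001
tilt fix [0.0001 0.0016 0.    ]
```

step_arm(
  steps=[
    [0,0,0,0.003,0.004,0.0015,0.04],
    [0,0,0,0,0,0,0.04],
    [0,0,0,0,0,0,0.04],
    [0,0,0,0,0,0,0.04],
    [0,0,0,0,0,0,0.04],
    [0,0,0,0,0,0,0.04],
    [0,0,0,0,0,0,0.04],
    [0,0,0,0,0,0,0.04],
    [0,0,0,0,0,0,0.04],
    [0,0,0,0,0,0,0.04],
  ],
)

```text
clock: 6.82
position: [0.6555, 0.1324, 0.1021]
orientation: [0.929, 0.371, 0.001, 0.0]
contact_force: [-0.2, -0.6, 0.1]
opening: 0.0397
```

```bash
python3 -c "
from h import *
st(.6535,.132,.1,.763)"
```

```text
t 6.8167 p [0.6555 0.1324 0.1021] yaw 0.761 z [ 0.0025 -0.     -1.    ] q [ 0.08  0.76 -0.61  1.6   0.51  0.95  0.05] F [-0.18 -0.62  0.11] T [ 0.007 -0.004 -0.004] op 0.0397
tool delta [-0.0017 -0.0011  0.0021]
turn +z(cw) -0.002
tilt fix [ 0.0018 -0.0018  0.    ]
```

Now I'll swing the strap along the arc with the head caged, 0.05 rad per row.

step_arm(
  steps=[
    [0,0,0.05,-0.0044,-0.0001,0,0.04],
    [0,0,0.05,-0.0044,-0.0001,0,0.04],
    [0,0,0.05,-0.0044,-0.0001,0,0.04],
    [0,0,0.05,-0.0044,-0.0001,0,0.04],
    [0,0,0.05,-0.0044,-0.0001,0,0.04],
    [0,0,0.05,-0.0044,-0.0001,0,0.04],
    [0,0,0.05,-0.0044,-0.0001,0,0.04],
    [0,0,0.05,-0.0044,-0.0001,0,0.04],
    [0,0,0.05,-0.0044,-0.0001,0,0.04],
    [0,0,0.05,-0.0044,-0.0001,0,0.04],
  ],
)

```text
clock: 7.65
position: [0.6214, 0.1136, 0.1025]
orientation: [0.993, 0.119, 0.007, -0.003]
contact_force: [1.5, 0.7, -2.4]
opening: 0.04
```

```bash
cat >> h.py <<'E'
PV=np.array([.5946,.1945]);YC=-.3017
def arc(th,z=.1,over=0):
    d=YC-np.pi/2+th; u=np.array([np.cos(d),np.sin(d)])
    p=PV+.085*u+over*np.array([u[1],-u[0]]); st(p[0],p[1],z,YC+th)
    q=arm.read_state()['position'][:2]-PV; print('TCP radius',np.linalg.norm(q).round(4),'theta',round(np.arctan2(q[1],q[0])-YC+np.pi/2,3))
E
python3 -c "
from h import *
arc(.56)"
```

```text
t 7.65 p [0.6214 0.1136 0.1025] yaw 0.239 z [ 0.0131  0.0071 -0.9999] q [ 0.04  0.68 -0.48  1.72  0.4   0.83 -0.38] F [ 1.46  0.66 -2.42] T [ 0.078 -0.525 -0.003] op 0.04
tool delta [-0.0052  0.0001  0.0025]
turn +z(cw) -0.019
tilt fix [-0.0038 -0.0144 -0.    ]
TCP radius 0.0852 theta 0.621
```

step_arm(
  steps=[
    [-0.004,-0.014,0.05,-0.005,0,0.002,0.04],
    [0,0,0.052,-0.005,-0.0001,0,0.04],
    [0,0,0.052,-0.005,-0.0001,0,0.04],
    [0,0,0.052,-0.005,-0.0001,0,0.04],
    [0,0,0.052,-0.005,-0.0001,0,0.04],
    [0,0,0.052,-0.005,-0.0001,0,0.04],
    [0,0,0.052,-0.005,-0.0001,0,0.04],
    [0,0,0.052,-0.005,-0.0001,0,0.04],
    [0,0,0.052,-0.005,-0.0001,0,0.04],
    [0,0,0.052,-0.004,-0.0001,0,0.04],
  ],
)

```text
clock: 8.48
position: [0.5789, 0.112, 0.1018]
orientation: [0.988, -0.154, 0.007, -0.002]
contact_force: [1.6, -0.5, -2.0]
opening: 0.0395
```

```bash
python3 -c "
from h import *
arc(0,.1)"
```

```text
t 8.4833 p [0.5789 0.112  0.1018] yaw -0.31 z [ 1.500e-02  9.000e-04 -9.999e-01] q [-0.07  0.61 -0.32  1.84  0.28  0.72 -0.85] F [ 1.59 -0.51 -2.04] T [-0.152 -0.449  0.022] op 0.0395
tool delta [-0.0095  0.0017  0.0016]
turn +z(cw) -0.008
tilt fix [-0.0054 -0.014   0.    ]
TCP radius 0.084 theta 0.114
```

step_arm(
  steps=[
    [-0.005,-0.014,0,-0.003,0.0005,0.001,0.04],
    [0,0,0,-0.003,0.0005,0,0.04],
    [0,0,0,-0.003,0.0003,0,0.04],
    [0,0,0,-0.003,0,0,0.04],
    [0,0,0,-0.003,0,0,0.04],
    [0,0,0,-0.002,0,0,0.04],
    [0,0,0,-0.002,0,0,0.04],
    [0,0,0,-0.002,0,0,0.04],
    [0,0,0,-0.002,0,0,0.04],
    [0,0,0,-0.002,0,0,0.04],
  ],
)

```text
clock: 9.32
position: [0.563, 0.114, 0.1018]
orientation: [0.988, -0.154, 0.008, -0.001]
contact_force: [9.8, -3.6, -8.7]
opening: 0.04
```

```bash
python3 -c "
from h import *
arc(0,.1)
c=cap('wrist','w2'); print(proj(c,[.5706,.1138,.1165]),proj(c,[.5946,.1945,.09]))"
```

```text
t 9.3167 p [0.563  0.114  0.1018] yaw -0.31 z [ 0.0166 -0.0013 -0.9999] q [-0.08  0.59 -0.32  1.88  0.29  0.7  -0.87] F [ 9.82 -3.58 -8.69] T [-0.742 -2.11  -0.028] op 0.04
tool delta [ 0.0062 -0.0013  0.0019]
turn +z(cw) -0.008
tilt fix [-0.0039 -0.0162 -0.    ]
TCP radius 0.0865 theta -0.072
[307.4 305.7] [301.6  73.3]
```

View pics/w2.png

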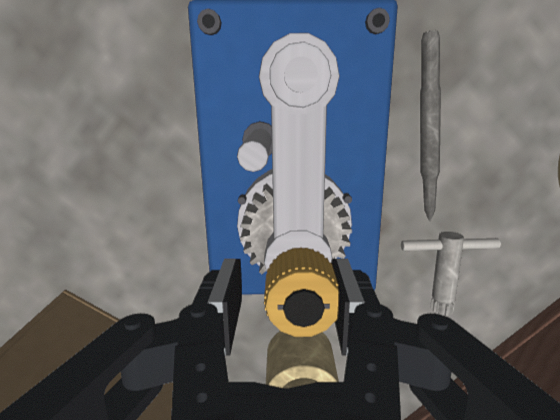

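```bash
python3 -c "
from h import *
c=load('w2'); H=ray(c,304,306.5,.1165);P=ray(c,300,74,.09);S=ray(c,253,155,.08)
d=H-P; print(H,P,S,np.linalg.norm(d[:2]),'theta',np.arctan2(d[1],d[0])-YC+np.pi/2)
m=cv2.inRange(cv2.cvtColor(c['color'],cv2.COLOR_RGB2HSV),(100,150,60),(125,255,255)); 
for v in (50,250):
  x=np.where(m[v])[0]; print(v,x.min(),x.max(),ray(c,x.min(),v,.012)[:2],ray(c,x.max(),v,.012)[:2])
L=np.array([ray(c,300,160,.078),ray(c,299.5,235,.078)]);d=L[1]-L[0];print('strap mid theta',np.arctan2(d[1],d[0])-YC+np.pi/2)
"
```

```text
[0.56927833 0.11387763 0.1165    ] [0.59395037 0.19443161 0.09      ] [0.56555803 0.16955225 0.08      ] 0.08424757485276341 theta 0.004492088049254939
50 192 392 [0.54404625 0.22854175] [0.65397545 0.19354128]
250 209 377 [0.50727265 0.10879136] [0.61657793 0.07285692]
strap mid theta -0.00272242416844537
```

The strap is closed: theta is about 0 from both measures, and the push force stepped to 10 N at the stop. Next I back off, open, and wind the wrist anticlockwise so there's enough clockwise range.

step_arm(
  steps=[
    [-0.004,-0.016,0,0.003,-0.001,0,0.05],
    [0,0,0,0.003,0,0,0.0854],
    [0,0,0,0,0,0,0.0854],
    [0,0,0,0,0,0,0.0854],
    [0,0,-0.12,0,0,0,0.0854],
    [0,0,-0.12,0,0,0,0.0854],
    [0,0,-0.12,0,0,0,0.0854],
    [0,0,-0.12,0,0,0,0.0854],
    [0,0,-0.12,0,0,0,0.0854],
    [0,0,-0.12,0,0,0,0.0854],
  ],
)

```text
clock: 10.2
position: [0.5637, 0.1177, 0.1015]
orientation: [0.976, 0.218, -0.001, -0.001]
contact_force: [-0.7, -0.3, 0.6]
opening: 0.0855
```

```bash
python3 -c "
from h import *
st(.5697,.1135,.1,2.6)"
```

```text
t 10.2 p [0.5637 0.1177 0.1015] yaw 0.439 z [-0.0033  0.0019 -1.    ] q [ 0.06  0.63 -0.54  1.85  0.44  0.78 -0.28] F [-0.68 -0.31  0.62] T [0.036 0.036 0.043] op 0.0855
tool delta [0.0037 0.0063 0.0015]
turn +z(cw) -2.161
tilt fix [-0.0032  0.0022  0.    ]
```

step_arm(
  steps=[
    [0,0,0,0.0037,0.006,0,0.0854],
    [0,0,-0.12,0,0,0,0.0854],
    [0,0,-0.12,0,0,0,0.0854],
    [0,0,-0.12,0,0,0,0.0854],
    [0,0,-0.12,0,0,0,0.0854],
    [0,0,-0.12,0,0,0,0.0854],
    [0,0,-0.12,0,0,0,0.0854],
    [0,0,-0.12,0,0,0,0.0854],
    [0,0,-0.12,0,0,0,0.0854],
    [0,0,-0.12,0,0,0,0.0854],
  ],
)

```text
clock: 11.03
position: [0.569, 0.113, 0.1013]
orientation: [0.72, 0.694, -0.001, -0.002]
contact_force: [0.7, -0.3, 0.8]
opening: 0.0856
```

```bash
python3 -c "
from h import *
st(.5697,.1135,.1,2.6)"
```

```text
t 11.0333 p [0.569  0.113  0.1013] yaw 1.533 z [-0.0053  0.0018 -1.    ] q [ 0.24  0.72 -0.84  1.83  0.66  0.9   0.62] F [ 0.69 -0.28  0.83] T [-0.066 -0.014 -0.038] op 0.0856
tool delta [0.0005 0.0006 0.0013]
turn +z(cw) -1.067
tilt fix [-0.0054 -0.0016  0.    ]
```

step_arm(
  steps=[
    [0,0,-0.12,0,0,0,0.0854],
    [0,0,-0.12,0,0,0,0.0854],
    [0,0,-0.12,0,0,0,0.0854],
    [0,0,-0.12,0,0,0,0.0854],
    [0,0,-0.12,0,0,0,0.0854],
    [0,0,-0.12,0,0,0,0.0854],
    [0,0,-0.12,0,0,0,0.0854],
    [0,0,-0.12,0,0,0,0.0854],
    [0,0,-0.12,0,0,0,0.0854],
    [0,0,0,0,0,0,0.0854],
  ],
)

```text
clock: 11.87
position: [0.5684, 0.1106, 0.0995]
orientation: [0.252, 0.968, -0.002, -0.005]
contact_force: [0.1, 0.4, 0.3]
opening: 0.0855
```

```bash
python3 -c "
from h import *
st(.5697,.1135,.1,2.6)"
```

```text
t 11.8667 p [0.5684 0.1106 0.0995] yaw 2.632 z [-1.120e-02 -5.000e-04 -9.999e-01] q [ 0.37  0.83 -1.1   1.83  0.85  1.06  1.56] F [0.06 0.38 0.31] T [ 0.021  0.045 -0.007] op 0.0855
tool delta [ 0.0003  0.0031 -0.0005]
turn +z(cw) 0.032
tilt fix [-0.0059 -0.0095 -0.    ]
```

step_arm(
  steps=[
    [-0.006,-0.0095,0,0.0003,0.003,-0.0015,0.045],
    [0,0,0,0,0,0,0.04],
    [0,0,0,0,0,0,0.036],
    [0,0,0,0,0,0,0.02],
    [0,0,0,0,0,0,0.02],
    [0,0,0,0,0,0,0.02],
    [0,0,0,0,0,0,0.02],
    [0,0,0,0,0,0,0.02],
    [0,0,0,0,0,0,0.02],
    [0,0,0,0,0,0,0.02],
  ],
  force=40,
)

```text
clock: 12.7
position: [0.5698, 0.1134, 0.1011]
orientation: [0.264, 0.965, -0.0, 0.001]
contact_force: [0.1, 0.2, 0.7]
opening: 0.0285
```

```bash
python3 -c "
from h import *
st(.5697,.1135,.1,2.6)"
```

```text
t 12.7 p [0.5698 0.1134 0.1011] yaw 2.608 z [ 9.0e-04 -1.1e-03 -1.0e+00] q [ 0.36  0.82 -1.1   1.83  0.85  1.05  1.53] F [0.13 0.24 0.65] T [ 0.008 -0.025 -0.008] op 0.0285
tool delta [0.0002 0.0001 0.0011]
turn +z(cw) 0.008
tilt fix [-0.0005  0.0014 -0.    ]
```

step_arm(
  steps=[
    [0,0,0.12,0,0,0.00024,0.02],
    [0,0,0.12,0,0,0.00024,0.02],
    [0,0,0.12,0,0,0.00024,0.02],
    [0,0,0.12,0,0,0.00024,0.02],
    [0,0,0.12,0,0,0.00024,0.02],
    [0,0,0.12,0,0,0.00024,0.02],
    [0,0,0.12,0,0,0.00024,0.02],
    [0,0,0.12,0,0,0.00024,0.02],
    [0,0,0.12,0,0,0.00024,0.02],
    [0,0,0.12,0,0,0.00024,0.02],
  ],
)

```text
clock: 13.53
position: [0.5704, 0.1124, 0.0987]
orientation: [0.776, 0.63, 0.0, 0.0]
contact_force: [0.4, -0.2, -1.2]
opening: 0.0288
```

```bash
python3 -c "
from h import *
st(.5697,.1135,.1-.0023,1.4)"
```

```text
t 13.5333 p [0.5704 0.1124 0.0987] yaw 1.364 z [ 1.3e-03 -2.0e-04 -1.0e+00] q [ 0.22  0.71 -0.79  1.84  0.65  0.88  0.47] F [ 0.38 -0.16 -1.23] T [-0.159 -0.065  0.08 ] op 0.0288
tool delta [ 0.0009 -0.0009  0.001 ]
turn +z(cw) -0.036
tilt fix [ 0.0014 -0.0001  0.    ]
```

step_arm(
  steps=[
    [0,0,0.05,0,0,0.0001,0.02],
    [0,0,0.05,0,0,0.0001,0.02],
    [0,0,0.05,0,0,0.0001,0.02],
    [0,0,0.05,0,0,0.0001,0.02],
    [0,0,0.03,0,0,0.0001,0.02],
    [0,0,0,0,0,0,0.02],
    [0,0,0,0,0,0,0.02],
    [0,0,0,0,0,0,0.02],
    [0,0,0,0,0,0,0.02],
    [0,0,0,0,0,0,0.02],
  ],
)

```text
clock: 14.37
position: [0.5703, 0.1122, 0.0982]
orientation: [0.848, 0.53, 0.0, 0.001]
contact_force: [-0.1, -0.6, 0.1]
opening: 0.0289
```

```bash
python3 -c "
from h import *
st(.5697,.1135,.0982,1.4)"
```

```text
t 14.3667 p [0.5703 0.1122 0.0982] yaw 1.117 z [ 0.0017 -0.0011 -1.    ] q [ 0.18  0.69 -0.73  1.84  0.6   0.85  0.27] F [-0.08 -0.59  0.14] T [-0.086 -0.062 -0.   ] op 0.0289
tool delta [ 0.0009 -0.0011 -0.    ]
turn +z(cw) -0.283
tilt fix [0.002  0.0002 0.    ]
```

step_arm(
  steps=[
    [0,0,0.05,0,0,0.0001,0.02],
    [0,0,0.05,0,0,0.0001,0.02],
    [0,0,0.05,0,0,0.0001,0.02],
    [0,0,0.03,0,0,0.0001,0.02],
    [0,0,0,0,0,0,0.02],
    [0,0,0,0,0,0,0.02],
    [0,0,0,0,0,0,0.02],
    [0,0,0,0,0,0,0.02],
    [0,0,0,0,0,0,0.02],
    [0,0,0,0,0,0,0.02],
  ],
)

```text
clock: 15.2
position: [0.5703, 0.1121, 0.0979]
orientation: [0.892, 0.451, 0.001, 0.0]
contact_force: [0.3, -0.9, 0.3]
opening: 0.0286
```

```bash
cat >> h.py <<'E'
def tq(n=8):
    o=[]
    for _ in range(n):
        s=arm.read_state(); o.append(np.r_[s['ft_torque'][2],s['contact_force'],s['joint_efforts'][6]]); arm.capture('wrist')
    R=Ro.from_quat(s['orientation']).as_matrix()
    print('Tz',np.array(o)[:,0].round(3),'mean Tz,F,q7eff',np.mean(o,0).round(3),'yaw',np.arctan2(R[1,0],R[0,0]).round(3),'z',s['position'].round(4),'t',s['clock'],'op',s['opening'])
E
python3 -c "
from h import *
tq()"
```

```text
Tz [0.004 0.012 0.034 0.041 0.039 0.031 0.069 0.017] mean Tz,F,q7eff [ 0.031  0.03  -0.753 -0.062 -0.036] yaw 0.936 z [0.5703 0.1121 0.0978] t 15.55 op 0.028569670815444908
```

step_arm(
  steps=[
    [0,0,0.05,0,0,0.0001,0.02],
    [0,0,0.05,0,0,0.0001,0.02],
    [0,0,0.05,0,0,0.0001,0.02],
    [0,0,0.03,0,0,0.0001,0.02],
    [0,0,0,0,0,0,0.02],
    [0,0,0,0,0,0,0.02],
    [0,0,0,0,0,0,0.02],
    [0,0,0,0,0,0,0.02],
    [0,0,0,0,0,0,0.02],
    [0,0,0,0,0,0,0.02],
  ],
)

```text
clock: 16.43
position: [0.5702, 0.1119, 0.0978]
orientation: [0.93, 0.367, 0.0, 0.001]
contact_force: [0.8, -1.0, 0.4]
opening: 0.0286
```

```bash
python3 -c "
from h import *
tq()"
```

```text
Tz [0.112 0.103 0.056 0.115 0.103 0.068 0.092 0.07 ] mean Tz,F,q7eff [ 0.09   0.15  -0.747  0.642 -0.089] yaw 0.752 z [0.5702 0.1119 0.0978] t 16.7833 op 0.028844822495277415
```

step_arm(
  steps=[
    [0,0,0.04,0,0,0.0001,0.02],
    [0,0,0.03,0,0,0.0001,0.02],
    [0,0,0,0,0,0,0.02],
    [0,0,0,0,0,0,0.02],
    [0,0,0,0,0,0,0.02],
    [0,0,0,0,0,0,0.02],
    [0,0,0,0,0,0,0.02],
    [0,0,0,0,0,0,0.02],
    [0,0,0,0,0,0,0.02],
    [0,0,0,0,0,0,0.02],
  ],
)

```text
clock: 17.67
position: [0.5701, 0.1119, 0.0977]
orientation: [0.943, 0.334, 0.0, 0.001]
contact_force: [-0.5, -0.2, 1.8]
opening: 0.0286
```

```bash
python3 -c "
from h import *
tq()"
```

```text
Tz [0.136 0.125 0.135 0.092 0.104 0.144 0.111 0.138] mean Tz,F,q7eff [ 0.123 -0.126 -0.56   1.279 -0.118] yaw 0.681 z [0.5702 0.1119 0.0977] t 18.0167 op 0.028461092851020248
```

step_arm(
  steps=[
    [0,0,0.04,0,0,0.0001,0.02],
    [0,0,0.04,0,0,0,0.02],
    [0,0,0.02,0,0,0,0.02],
    [0,0,0,0,0,0,0.02],
    [0,0,0,0,0,0,0.02],
    [0,0,0,0,0,0,0.02],
    [0,0,0,0,0,0,0.02],
    [0,0,0,0,0,0,0.02],
    [0,0,0,0,0,0,0.02],
    [0,0,0,0,0,0,0.02],
  ],
)

```text
clock: 18.9
position: [0.5701, 0.1118, 0.0977]
orientation: [0.958, 0.286, 0.0, 0.001]
contact_force: [0.7, -1.4, 1.5]
opening: 0.029
```

```bash
python3 -c "
from h import *
tq()"
```

```text
Tz [0.157 0.132 0.164 0.145 0.179 0.172 0.153 0.174] mean Tz,F,q7eff [ 0.159  0.164 -0.771  1.278 -0.15 ] yaw 0.581 z [0.5701 0.1118 0.0977] t 19.25 op 0.028879359895982955
```

step_arm(
  steps=[
    [0,0,0.04,0,0,0,0.02],
    [0,0,0.04,0,0,0,0.02],
    [0,0,0.04,0,0,0,0.02],
    [0,0,0,0,0,0,0.02],
    [0,0,0,0,0,0,0.02],
    [0,0,0,0,0,0,0.02],
    [0,0,0,0,0,0,0.02],
    [0,0,0,0,0,0,0.02],
    [0,0,0,0,0,0,0.02],
    [0,0,0,0,0,0,0.02],
  ],
)

```text
clock: 20.13
position: [0.57, 0.1117, 0.0977]
orientation: [0.974, 0.229, 0.0, 0.001]
contact_force: [-0.5, -1.5, 0.5]
opening: 0.0288
```

```bash
python3 -c "
from h import *
tq()"
```

```text
Tz [0.19  0.22  0.186 0.139 0.131 0.18  0.198 0.213] mean Tz,F,q7eff [ 0.182 -0.041 -0.725  1.046 -0.185] yaw 0.461 z [0.57   0.1118 0.0977] t 20.4833 op 0.02850495621038796
```

step_arm(
  steps=[
    [0,0,0.04,0,0,0,0.02],
    [0,0,0.04,0,0,0,0.02],
    [0,0,0.04,0,0,0,0.02],
    [0,0,0.02,0,0,0,0.02],
    [0,0,0,0,0,0,0.02],
    [0,0,0,0,0,0,0.02],
    [0,0,0,0,0,0,0.02],
    [0,0,0,0,0,0,0.02],
    [0,0,0,0,0,0,0.02],
    [0,0,0,0,0,0,0.02],
  ],
)

```text
clock: 21.37
position: [0.5699, 0.1117, 0.0977]
orientation: [0.987, 0.159, 0.0, 0.001]
contact_force: [-1.4, -0.7, 0.8]
opening: 0.0287
```

```bash
python3 -c "
from h import *
tq(10)"
```

```text
Tz [0.287 0.293 0.26  0.204 0.246 0.233 0.269 0.337 0.212 0.223] mean Tz,F,q7eff [ 0.256 -0.156 -0.982  1.145 -0.238] yaw 0.319 z [0.5699 0.1117 0.0977] t 21.8167 op 0.028943371244909828
```

Torque is about 0.25 N m, inside the finger-tight band, after 2.3 rad of turn. That puts the seat at roughly 4 mm, which is plausible. Now I release and lift.

step_arm(
  steps=[
    [0,0,0,0,0,0,0.035],
    [0,0,0,0,0,0,0.05],
    [0,0,0,0,0,0,0.0854],
    [0,0,0,0,0,0,0.0854],
    [0,0,0,0,0,0,0.0854],
    [0,0,0,0,0,0,0.0854],
    [0,0,0,0,0,-0.005,0.0854],
    [0,0,0,0,0,-0.015,0.0854],
    [0,0,0,0,0,-0.02,0.0854],
    [0,0,0,0,0,-0.02,0.0854],
  ],
)

```text
clock: 22.7
position: [0.5672, 0.1119, 0.1559]
orientation: [0.987, 0.159, -0.004, 0.0]
contact_force: [-0.2, -0.3, 0.3]
opening: 0.0851
```

```bash
python3 -c "
from h import *
st(.57,.112,.2)
cap('wrist','w3')"
```

```text
t 22.7 p [0.5672 0.1119 0.1559] yaw 0.319 z [-0.0074 -0.0019 -1.    ] q [ 0.08  0.57 -0.55  1.79  0.37  0.9  -0.32] F [-0.17 -0.28  0.28] T [-0.031  0.036  0.02 ] op 0.0851
tool delta [ 0.0023  0.0008 -0.0441]
tilt fix [-0.0005  0.0076 -0.    ]
```

View pics/w3.png

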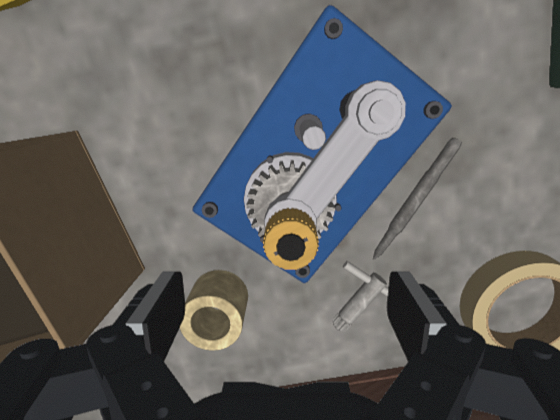

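The released head is at (291,246), the strap lies over the gear beside its stop post at (313,138), and the punch, chuck key and bush are where they were. Next is a numeric check of the strap angle and the bystanders.

```bash
python3 -c "
from h import *
c=load('w3'); H=ray(c,291,246,.1125);P=ray(c,380,110,.09);d=H-P
print(H,P,np.linalg.norm(d[:2]),'theta',np.arctan2(d[1],d[0])-YC+np.pi/2)
print('bush',ray(c,211,322,.045))
t=cap('top','t1'); a=load('t0')
D=cv2.absdiff(a['color'],t['color']).max(2); print('diff near bush/key', D[235:270,338:370].max(), D[185:220,318:350].max())
"
```

```text
[0.56899965 0.11383565 0.1125    ] [0.59241852 0.19495294 0.09      ] 0.0844301990278764 theta 0.020638623892550223
bush [0.53899872 0.00173917 0.045     ]
diff near bush/key 218 189
```

step_arm(
  steps=[
    [0,0,0,0,0,-0.015,0.0854],
    [0,0,0,0,0,-0.015,0.0854],
    [0,0,0,0,0,-0.015,0.0854],
    [0,0,0,0,0,-0.015,0.0854],
    [0,0,0,0,0,-0.01,0.0854],
    [0,0,0,0,0,0,0.0854],
    [0,0,0,0,0,0,0.0854],
    [0,0,0,0,0,0,0.0854],
    [0,0,0,0,0,0,0.0854],
    [0,0,0,0,0,0,0.0854],
  ],
)

```text
clock: 23.63
position: [0.5676, 0.1118, 0.2291]
orientation: [0.987, 0.158, -0.002, 0.001]
contact_force: [0.8, -0.1, -1.0]
opening: 0.0854
```

```bash
python3 -c "
from h import *
print(arm.read_state()['contact_force']); print(arm.hand_in())"
```

```text
[ 0.75004355 -0.14594345 -0.96051654]
the job is handed in; nothing more can be done
None
```

I swung the strap closed to its stop, tightened the thumbscrew finger-tight, let go and handed the job in at about 23.7 s. No verdict was reported.

- **Strap:** I pushed it by the caged head until the force stepped to about 10 N at the stop. The wrist view then put the angle at about 0 rad. After release I measured 0.02 rad, which is within measuring noise and under the 0.06 limit.
- **Thumbscrew:** I gripped the head and turned it 2.3 rad clockwise. Resistance began to rise at about 1.8 rad (roughly 4 mm down). The last readings were about 0.25 N m from the wrist and 0.24 N m from joint 7, inside the 0.15–0.3 band. I did not measure the clamp force itself or re-check the torque after letting go. From the stated band I expect about 25–28 N.
- **Gear:** the last picture shows it in place under the strap, but I did not measure its position or tilt.
- **Loose things:** the bush measured within 3 mm of where it started, and the punch and chuck key look undisturbed in the wrist view. My before-and-after comparison in the top view showed large differences around the bush and key. I put that down to the arm covering the view and did not view that picture.
- **Robot:** the gripper is open and about 13 cm above where it gripped the head, with only noise-level contact force.

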